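Unlock a toggle hook from its strap hanger and bin both

ROBOT

A 6-joint arm with a two-finger parallel gripper is mounted at the origin on the work surface. World frame = base frame: x ahead of the robot, y to its left, z up, the work surface at z = 0. Lengths are in m, angles in degrees, forces in N, time in s.
With the tool pointing down it reaches from about 0.375 to 0.9 m from the base axis. Payload 3.1 kg.
Tool frame: the origin (TCP) lies midway between the tips of the shut fingers; the grasp point (between the pads) lies 19 mm behind it; x points along the fingers, y is the direction in which the jaws open and shut, and the axes are right-handed (so a half turn about x gives the same grasp; the last joint's range is limited). The gripper opens to 87 mm and grips with 3 to 60 N. Pads are 19 mm wide; open, the fingers measure 117 mm over their backs; the gripper's body (75 mm by 190 mm) begins 51 mm behind the grasp point.
Start: joints at [-84.311, 30.224, 82.088, -0, 67.689, -10.227], TCP at [0.171, -0.601, 0.223] pointing down, gripper open.
Joint ranges: [-176.69, 176.69], [-43.24, 126.21], [12.49, 139.97], [-82, 262], [0, 151.66], [-163.58, 163.58]. Speed limits (degrees/s): [159.86, 159.86, 180, 180, 180, 180].

INTERFACE

Orientations are given as a 3x3 rotation matrix whose columns are the frame's x, y, z axes.
In Python, from rig import bot gives the robot as it stands.
- The arm moves only by the tool play_rows, never from a script. Its argument "motion" is a list of rows, each a list of 3 entries, a list of its own where there are three numbers: the shift along the tool's x, y, z in mm, then the turn, a rotation vector about the tool's x, y, z in degrees, then the opening, from 0 (shut) to 1 (fully open). A call has 1 to 8 rows; each row is the pose to reach, as a shift and turn from the pose commanded when the call began, along the tool's axes at that moment; what a row does not reach only later rows make up. A row lasts 1/10 s, in which the tool goes at most 50 mm and 8.59 degrees, less where a joint would pass 70% of its speed; a pose out of reach is approached as far as the arm can. A call with a gripper value outside its range is refused whole. The fingers move at their own pace and stop on an object; the grip force is fixed at half the most. Time passes only in rows, so rows that repeat a pose let the fingers close. It gives the time, the measured TCP pose, the force and the opening at its end, in the units of the state.
- bot.read_state(): the state, without advancing time (a new reading comes with each control period).
- bot.capture(name): name is "scene" or "top" or "wrist"; returns a dict with "img" (420x560x3 uint8, blue, green, red), "mtx" (3x3 intrinsics, pixels), "rvec" (rotation vector, rad) and "tvec" (3), from world to camera coordinates, as OpenCV has them. Camera axes: x right, y down, z forward; pixel columns grow to the right and rows downward; lengths in m; the calibration is good to about 2 mm. A picture is of the moment at which its call begins. There is no depth.
- bot.hand_in(): hands the job in, once; it reports no verdict.
The state is a dict: "time_s": time; "joint_positions": joint angles; "qvel": joint speeds; "tau": joint torques, N m; "position": TCP position; "tcp_rot": TCP orientation; "force": force on the tool from outside, world axes, zero at the start; "moment": the same for the moment, N m; "opening": opening from 0.0 (shut) to 1.0 (fully open).
Only numpy, scipy, OpenCV 4.12 (cv2) and the standard library are available. Lean on these libraries where they do the work, as an engineer would, in place of code of your own. Each camera call takes 0.05 s, during which the arm holds its last target.

TASK

On the sloping drain board a steel toggle hook is still locked in the slot of the strap hanger that hangs on the rail. Leaving the hanger hung on its rail, lift the hook a little, twist it a quarter turn and draw it out, and put it in the round tub; then unhook the hanger from the rail and put it in the empty rectangular tray. Leave everything else on the table where it is.

Things in the scene. Friction and masses are not known exactly. Their poses are not given: they have to be found in the camera images.
- rack: Fixed dark grey drain board on steel legs, 184 mm wide, sloping 30 degrees: it faces away from the robot and rises along the rack's +x (towards the robot). z vertical, origin on the table under the board. 8 mm high planks on its face leave 19 mm wide, 8 mm deep channels running uphill; the middle one holds the hook's crossbar.
- rail_mid (a point): Middle of the axis of the 12 mm round rail across the top of the board, 90 mm uphill of the slot centre, its top 24 mm above the channel floor. Axes as the rack.
- hanger: Loose steel strap hanger, 0.26 kg give or take 30%. Origin on the channel floor under its slot's centre; x uphill, y along the rail, z square to the board. Lower end: a bridge, x -19 to 19, y -34 to 34, 4 mm top plate at z 24 to 28, slot in it 20 mm (x) by 56 mm (y); its 6 mm thick side legs stand on the planks (z 8). Then a 14 mm wide strap up to the rail.
- hanger_fin (a point): Grip point in the upright fin on the hanger's strap, at hanger (55, 0, 52) mm; axes as the hanger. Fin: hanger x 42 to 68, 10 mm thick in y, z 28 to 66.
- hanger_mid (a point): Middle of the strap, at hanger (43, 0, 26) mm; axes as the hanger. The strap (z 24 to 28) runs over the rail to a lip at x 98 to 102 that reaches down to z 8 behind the rail. Only weight holds it: lifted 20 mm square to the board it is off the rail.
- hook: Loose steel toggle hook, 0.11 kg +-30%, an upside-down T with a grip blade on top. Origin at the underside of the crossbar's middle, z along the stem to the blade, x along the crossbar (a flat bar 48 x 16 x 8 mm, upper edges stepped in 2 mm, under the hanger's plate). Stem 14 mm round. At the start the stem stands in the middle of the slot, square to the board within 10 degrees, crossbar pointing uphill.
- hook_blade (a point): Middle of the hook's grip blade, at hook (0, 0, 62) mm; axes as the hook. Blade: hook x -14 to 14, 12 mm thick in y, z 44 to 80; grey plastic; blade and crossbar lie in one plane.
- hook_mid (a point): Middle of the stem, at hook (0, 0, 40) mm; axes as the hook. The hook turns only when lifted 8 to 16 mm square to the board: lower, the channel holds the crossbar; higher, it meets the plate and lifts the hanger. After a quarter turn either way the crossbar passes the slot, 2 mm to spare at each side.
- tub: Fixed round black tub, 188 mm across at the rim, 55 mm high, wall 4 mm, floor 5 mm. Origin at the centre of its underside, z up. It may stand at either side of the rack.
- tray: Fixed, empty rectangular black tray, 200 mm (x) by 160 mm (y), 50 mm high, wall and floor 5 mm. Origin at the centre of its underside, z up. It stands on the side opposite the tub.
- bananas: Loose hand of four green bananas, bystander; origin under its crown.
- bottle: Loose clear bottle, 60 mm across, 150 mm high, bystander; origin under its centre.
- jar: Loose jar, 64 mm across, 70 mm high, bystander; origin under its centre.
- roll: Loose paper roll, a ring 90 mm across, 28 mm high, bystander; origin under its centre.
- brush: Loose brush lying between the robot and the rack, bystander; its x axis runs along it.
- shook: Loose spare S-hook of 8 mm steel rod lying flat, about 52 mm long, bystander; origin under its centre.
Things that resemble listed ones, but are neither listed nor needed, are in the scene too. What is shaped like the hook but green is not meant.

How it is judged (in metres and radians):
On the way, in this order (a step that is already met when the one before it is completed fails the run):
1. the hook is drawn right out of the slot while the hanger still hangs on its rail (z of hook in the frame of hanger above 0.035 m and distance of hanger from where it was at the start of the episode below 0.03 m), for 0.1 s.
2. the hook lies in the round tub, let go, the hanger still on its rail (horizontal distance between hook_mid and tub below 0.082 m and z of hook_mid in the frame of tub below 0.06 m and distance of hanger from where it was at the start of the episode below 0.03 m and contact force between the fingers and hook below 0.1 N), for 0.2 s.
At the end, for the whole second after the job is handed in: The hook is in the round tub (middle of its stem within 82 mm of the tub's axis and under 60 mm above its underside) and the hanger in the rectangular tray (middle of its strap within 92 mm by 72 mm of the tray's centre and under 60 mm above its underside), both at rest (under 0.03 m/s) (horizontal distance between hook_mid and tub below 0.082 m and z of hook_mid in the frame of tub below 0.06 m and x of hanger_mid in the frame of tray between -0.092 and 0.092 m and y of hanger_mid in the frame of tray between -0.072 and 0.072 m and z of hanger_mid in the frame of tray below 0.06 m and linear speed of each of hook, hanger below 0.03 m/s); the robot touches nothing.
It fails at once if a bystander is moved more than 30 mm (distance of any of bananas, bottle, jar, roll, brush, shook from where it was at the start of the episode above 0.03 m).
It also fails if it takes over 72 s, if anything falls off the work surface, if the arm or the gripper's body presses on something with over 40 N, if the wrist force passes 120 N, or if a joint passes its speed limit or range.

## Working session

There is one attempt and no reset: what is moved stays moved. The work goes in short steps, Python scripts to look and compute and a tool call to move; the robot and the scene stay as the last step left them, time stands still between calls to the robot, and variables do not carry over. Pictures are saved under pics/ and viewed, and the job is handed in when it is done.

Besides the shell and the picture viewer there is one more tool, called after "Emit:" as name([rows], argument=value, ...), one row to a line, values as JSON. play_rows: Moves the arm, as the interface text tells. Its arguments: {"type":"object","properties":{"motion":{"type":"array"}},"required":["motion"]}

```bash
ls; mkdir -p pics; python3 - <<'E'
from rig import bot
import cv2
print(bot.read_state())
for n in("scene","top","wrist"):
    c=bot.capture(n); cv2.imwrite(f"pics/{n}0.png",c["img"]); print(n,c["mtx"],c["rvec"],c["tvec"])
E
```

```text
pics
{'time_s': 0.0, 'joint_positions': array([-8.43102216e+01,  3.02791303e+01,  8.21571421e+01, -1.20860479e-03,
        6.76868093e+01, -1.02257682e+01]), 'qvel': array([ 0.07299619,  0.04247033, -0.00976147, -0.07110525, -0.05236535,
        0.10418178]), 'tau': array([-8.15218173e-04, -4.40042782e+01, -1.76596177e+01,  6.33046310e-02,
        5.81746758e-02, -1.67866492e-04]), 'position': array([ 0.17135269, -0.60029352,  0.22156566]), 'tcp_rot': array([[-2.32393722e-04,  2.74227643e-01, -9.61664778e-01],
       [ 2.13566033e-03, -9.61662475e-01, -2.74227502e-01],
       [-9.99997692e-01, -2.11751807e-03, -3.62172777e-04]]), 'force': array([ 0.52731553,  0.34067124, -0.49270341]), 'moment': array([-0.00560171,  0.00705071, -0.00593004]), 'opening': 1.0011367400099511}
scene [[531.03433263   0.         277.52616358]
 [  0.         531.03433263 208.76401251]
 [  0.           0.           1.        ]] [ 2.22263146  1.23337534 -0.39466004] [-0.33556904 -0.32338723  1.52657961]
top [[457.66108282   0.         283.71706641]
 [  0.         457.66108282 208.83913953]
 [  0.           0.           1.        ]] [ 2.10169654 -2.13747559  0.21155498] [0.02269199 0.59220634 1.15486735]
wrist [[353.6868185   0.        278.7008709]
 [  0.        353.6868185 208.2669622]
 [  0.          0.          1.       ]] [-2.3459509   1.76912922  0.22016769] [-0.62454689 -0.0293783   0.3898704 ]
```

View pics/scene0.png

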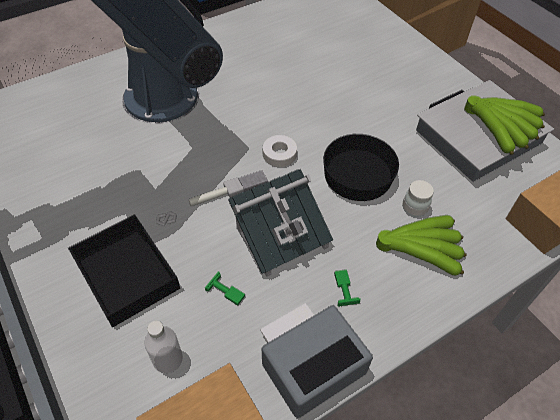

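View pics/top0.png

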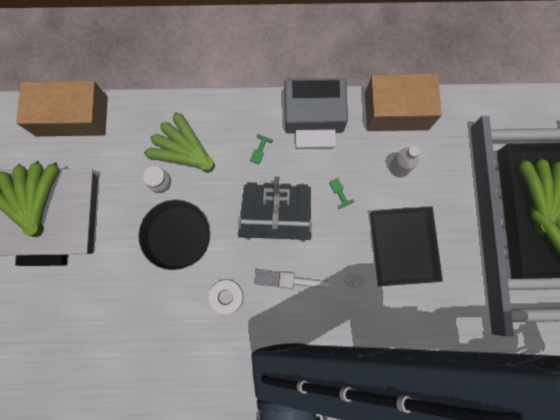

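View pics/wrist0.png

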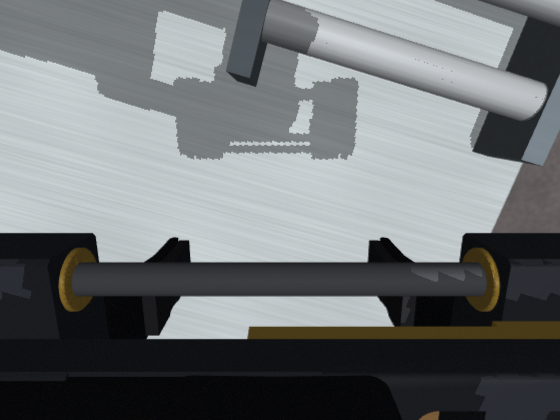

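```bash
cat > h.py <<'E'
import numpy as np, cv2
from rig import bot
def crop(n,x0,y0,w,h,s,out):
    im=cv2.imread(n)[y0:y0+h,x0:x0+w]; cv2.imwrite(out,cv2.resize(im,None,fx=s,fy=s,interpolation=cv2.INTER_CUBIC))
def cam(c):
    R=cv2.Rodrigues(np.array(c["rvec"],float))[0]; return R,np.array(c["tvec"],float).ravel(),np.array(c["mtx"])
CAL={}
def ray(c,u,v):
    R,t,K=cam(c); return -R.T@t, R.T@np.linalg.solve(K,[u,v,1.])
def onz(c,u,v,z):
    o,d=ray(c,u,v); return o+d*(z-o[2])/d[2]
def proj(c,P):
    R,t,K=cam(c); p=(K@(R@np.atleast_2d(P).T+t[:,None])).T; return p[:,:2]/p[:,2:]
def tri(obs):
    A=np.zeros((3,3));b=np.zeros(3)
    for c,u,v in obs:
        o,d=ray(c,u,v); d/=np.linalg.norm(d); M=np.eye(3)-np.outer(d,d); A+=M;b+=M@o
    X=np.linalg.solve(A,b); return X,[np.round(proj(c,X)[0]-[u,v],1) for c,u,v in obs]
E
python3 - <<'E'
from h import *
crop("pics/top0.png",225,165,100,90,8,"pics/topc.png")
crop("pics/scene0.png",220,160,120,120,5,"pics/scenec.png")
crop("pics/top0.png",130,190,320,110,2.5,"pics/topd.png")
E
```

```text
(no output)
```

View pics/topc.png

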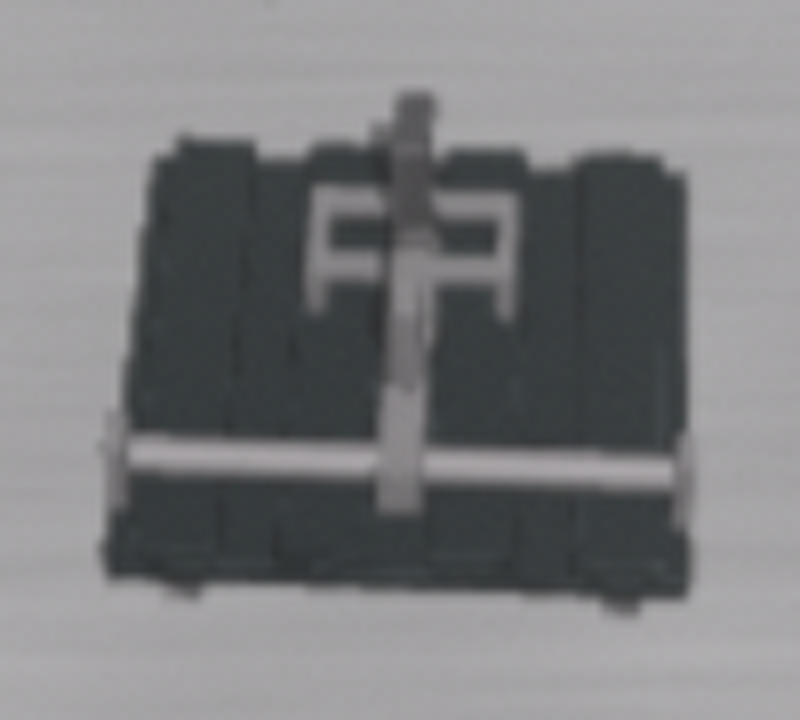

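View pics/scenec.png

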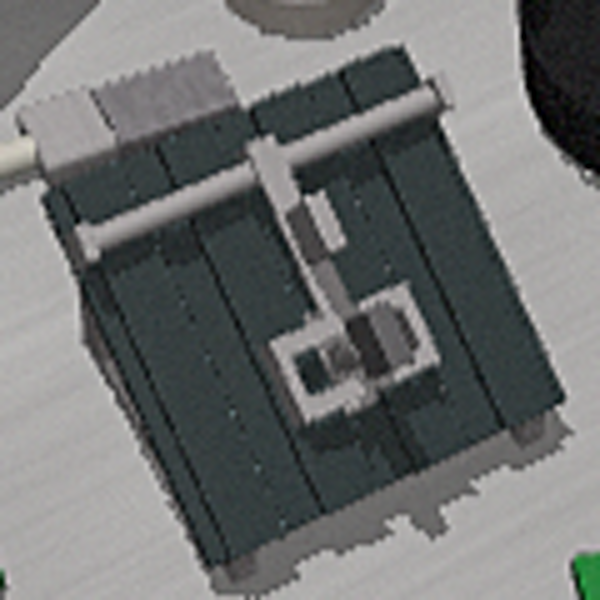

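View pics/topd.png

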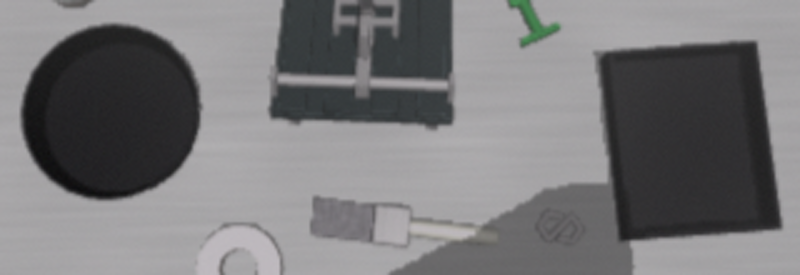

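```bash
cat >> h.py <<'E'
import pickle
def grab(tag):
    d={}
    for n in("scene","top"):
        d[n]=bot.capture(n); cv2.imwrite(f"pics/{n}_{tag}.png",d[n]["img"])
    pickle.dump(d,open(f"cap_{tag}.pkl","wb")); return d
def hangerR(yaw):
    c,s=np.cos(np.radians(30)),.5
    B=np.array([[-c,0,s],[0,-1,0],[s,0,c]]).T  # rows are axes -> columns
    return cv2.Rodrigues(np.array([0,0,yaw],float))[0]@B
E
cat > fit.py <<'E'
from h import *
from scipy.optimize import least_squares
d=grab("1")
T,S=d["top"],d["scene"]
for n in d: R,t,K=cam(d[n]); print(n,-R.T@t)
def t(x,y): return ((x+.5)/8-.5+225,(y+.5)/8-.5+165)
def s(x,y): return ((x+.5)/5-.5+220,(y+.5)/5-.5+160)
ob=[(T,t(315,185),(-19,-34,28)),(T,t(520,192),(-19,34,28)),(T,t(377,513),(102,-7,28)),(T,t(420,513),(102,7,28)),
(T,t(307,278),(19,-34,28)),(T,t(515,281),(19,34,28)),
(S,s(270,343),(19,34,28)),(S,s(305,418),(-19,34,28)),(S,s(440,355),(-19,-34,28)),(S,s(405,283),(19,-34,28)),(S,s(250,143),(102,7,28)),(S,s(276,135),(102,-7,28))]
def f(p):
    R=hangerR(p[3]); return np.concatenate([proj(c,p[:3]+R@(np.array(P)/1e3))[0]-uv for c,uv,P in ob])
r=least_squares(f,[.7,0,.1,0],loss="soft_l1"); p=r.x
print(p[:3],np.degrees(p[3])); print(np.round(f(p).reshape(-1,2),1))
np.save("hanger.npy",p)
R=hangerR(p[3])
print("rail",p[:3]+R@[.09,0,.018])
wire=[[(-19,-34,28),(-19,34,28),(19,34,28),(19,-34,28),(-19,-34,28)],[(-10,-28,28),(-10,28,28),(10,28,28),(10,-28,28),(-10,-28,28)],[(19,-7,28),(102,-7,28),(102,7,28),(19,7,28)],[(42,-5,66),(68,-5,66),(68,5,66),(42,5,66),(42,-5,66)],[(90,-92,18),(90,92,18)]]
hw=[[(-14,-6,80),(14,-6,80),(14,6,80),(-14,6,80),(-14,-6,80)],[(-14,-6,44),(14,-6,44),(14,6,44),(-14,6,44),(-14,-6,44)]]
for n,(x0,y0,w,h,sc) in {"top":(225,165,100,90,8),"scene":(220,160,120,120,5)}.items():
    im=cv2.resize(d[n]["img"][y0:y0+h,x0:x0+w],None,fx=sc,fy=sc,interpolation=cv2.INTER_CUBIC)
    for W,col in((wire,(0,255,255)),(hw,(0,0,255))):
      for l in W:
        q=(proj(d[n],p[:3]+(R@(np.array(l).T/1e3)).T)-[x0,y0]+.5)*sc-.5
        cv2.polylines(im,[np.int32(np.round(q))],False,col,1)
    cv2.imwrite(f"pics/ov_{n}.png",im)
E
python3 fit.py
```

```text
scene [ 1.1663094  -0.35560304  1.03000002]
top [0.35620681 0.01818091 1.24808975]
[0.61503339 0.033387   0.05122486] -3.3922622524257364
[[-0.5  0.6]
 [-0.5  0.8]
 [-0.5 -4.7]
 [-0.2 -4.5]
 [-0.4 -0.5]
 [-0.3  0.3]
 [-0.3 -0.4]
 [-0.1  0.6]
 [-0.1  0.9]
 [-0.3 -0.4]
 [-1.   0.2]
 [-0.6 -0.5]]
rail [0.5462119  0.03746643 0.11181332]
```

```bash
sed -i 's/(T,t(377,513),(102,-7,28)),(T,t(420,513),(102,7,28))/(T,t(377,513),(102,-7,8)),(T,t(420,513),(102,7,8))/' fit.py; python3 fit.py
```

```text
scene [ 1.1663094  -0.35560304  1.03000002]
top [0.35620681 0.01818091 1.24808975]
[0.61605549 0.03300254 0.05260886] -3.424890736774775
[[-0.3  0.1]
 [-0.4  0.3]
 [-0.4 -0.2]
 [-0.2  0. ]
 [-0.3 -1. ]
 [-0.1 -0.2]
 [-0.2 -0.4]
 [-0.   0.6]
 [ 0.   1. ]
 [-0.1 -0.4]
 [-0.9  0.2]
 [-0.5 -0.5]]
rail [0.54723634 0.03712116 0.11319731]
```

View pics/ov_top.png

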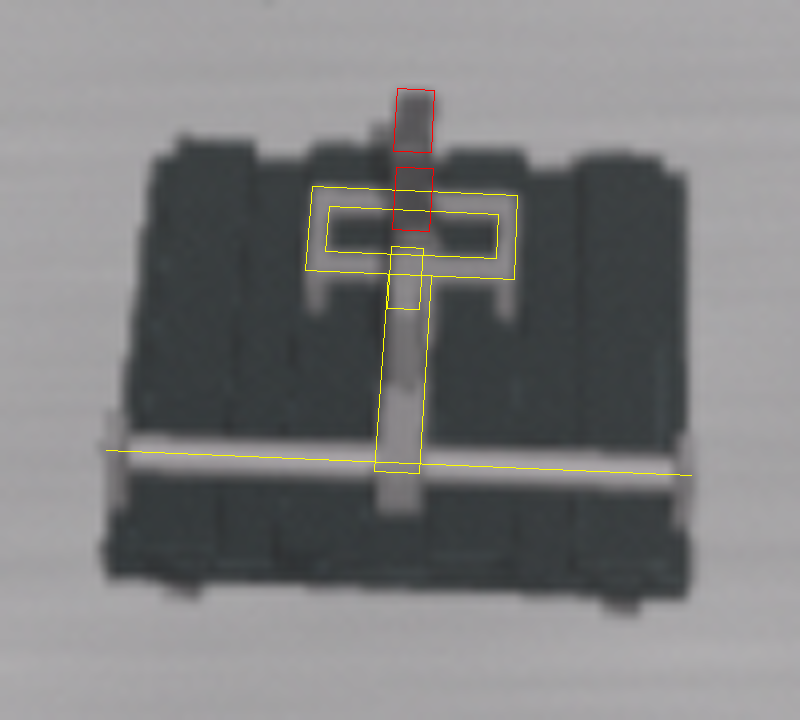

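View pics/ov_scene.png

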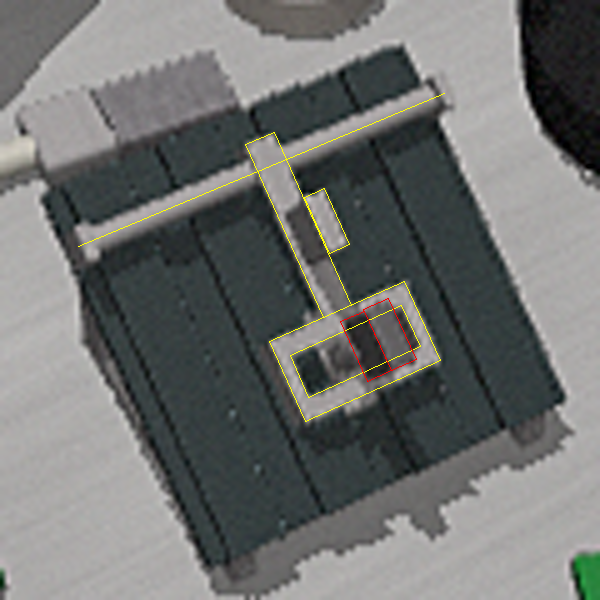

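```bash
python3 -c "
from h import *
crop('pics/scene_1.png',270,205,50,45,16,'pics/z1.png')
crop('pics/top_1.png',260,172,32,45,13,'pics/z2.png')"
```

```text
(no output)
```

View pics/z1.png

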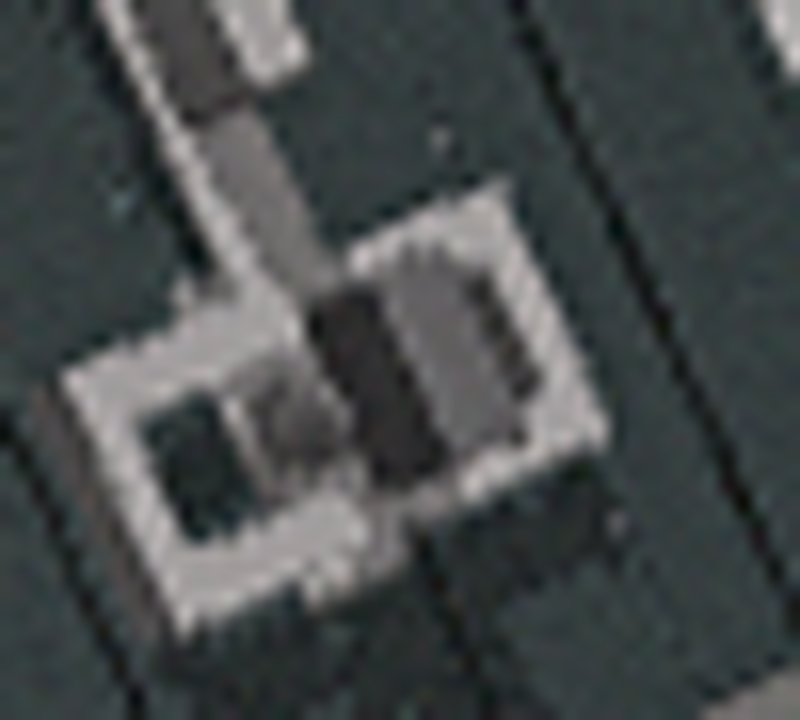

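View pics/z2.png

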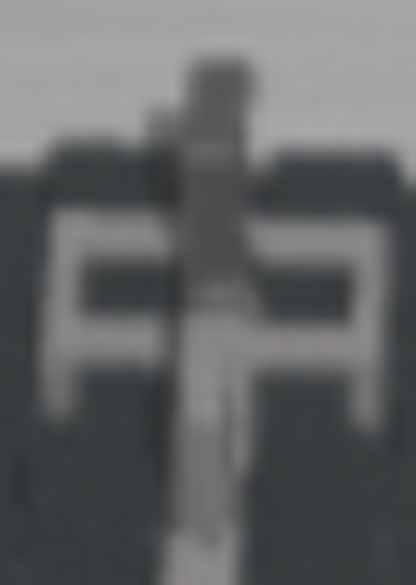

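```bash
cat > fith.py <<'E'
from h import *
from scipy.optimize import least_squares
d=pickle.load(open("cap_1.pkl","rb")); T,S=d["top"],d["scene"]
p0=np.load("hanger.npy"); R0=hangerR(p0[3])
t=lambda x,y:((x+.5)/13-.5+260,(y+.5)/13-.5+172)
s=lambda x,y:((x+.5)/16-.5+270,(y+.5)/16-.5+205)
ob=[(S,s(383,275),(14,6,80)),(S,s(450,248),(14,-6,80)),(S,s(528,435),(-14,-6,80)),(S,s(450,467),(-14,6,80)),(S,s(308,312),(14,6,44)),(S,s(388,490),(-14,6,44)),
(T,t(193,58),(-14,-6,80)),(T,t(254,60),(-14,6,80)),(T,t(187,148),(14,-6,80)),(T,t(248,150),(14,6,80)),(T,t(178,287),(14,-6,44)),(T,t(242,290),(14,6,44))]
def pose(q): return p0[:3]+R0@q[:3], R0@cv2.Rodrigues(q[3:])[0]
def f(q):
    o,R=pose(q); return np.concatenate([proj(c,o+R@(np.array(P)/1e3))[0]-uv for c,uv,P in ob])
def g(q): return np.concatenate([f(q),q[:3]/.002])  # prior: crossbar in channel within ~2mm
r=least_squares(g,np.zeros(6),loss="soft_l1"); q=r.x
print("offset mm",q[:3]*1e3,"rotvec deg",np.degrees(q[3:])); print(np.round(f(q).reshape(-1,2),1).tolist())
o,R=pose(q); np.savez("hook.npz",o=o,R=R); print("blade",o+R@[0,0,.062]);print(R)
E
python3 fith.py
python3 - <<'E'
from h import *
d=pickle.load(open("cap_1.pkl","rb"));T=d["top"];S=d["scene"]
# tub rim z=.055, tray rim z=.05
c=[(130+x/2.5,190+y/2.5) for x,y in((22,112),(200,108),(110,23),(105,198))]
P=[onz(T,u,v,.055) for u,v in c]; print("tub",np.round(P,3), (P[0]+P[1])/2,(P[2]+P[3])/2)
c=[(130+x/2.5,190+y/2.5) for x,y in((598,52),(757,42),(781,228),(622,241))]
P=np.array([onz(T,u,v,.05) for u,v in c]); print("tray",np.round(P,3),P.mean(0))
print("scene tub",proj(S,[[*((np.array([0,0])),0)]]))
E
```

```text
offset mm [ 0.44531947 -0.86379879 -0.3155243 ] rotvec deg [-0.48694071 -0.89163005 -0.91048778]
[[-0.9, -0.0], [-0.1, -0.5], [0.3, 0.1], [0.2, 0.3], [-0.9, -0.2], [-0.8, 0.6], [-0.2, -0.5], [-0.2, -0.4], [-0.4, 0.2], [-0.4, 0.4], [0.1, -0.5], [-0.2, -0.5]]
blade [0.64730286 0.03146233 0.10576312]
[[-8.55519539e-01 -7.77032918e-02  5.11906746e-01]
 [ 6.70519017e-02 -9.96976265e-01 -3.92730233e-02]
 [ 5.13410519e-01  7.25482077e-04  8.58142828e-01]]
tub [[0.53  0.395 0.055]
 [0.531 0.208 0.055]
 [0.624 0.305 0.055]
 [0.439 0.305 0.055]] [0.53054754 0.30106889 0.055     ] [0.53147296 0.30477467 0.055     ]
tray [[ 0.585 -0.215  0.05 ]
 [ 0.593 -0.386  0.05 ]
 [ 0.396 -0.395  0.05 ]
 [ 0.386 -0.229  0.05 ]] [ 0.49003154 -0.30632401  0.05      ]Traceback (most recent call last):
  File "<stdin>", line 8, in <module>
  File "h.py", line 13, in proj
    R,t,K=cam(c); p=(K@(R@np.atleast_2d(P).T+t[:,None])).T; return p[:,:2]/p[:,2:]
                          ~~~~~~~~~~~~~^^^
    ary = asanyarray(ary)
ValueError: setting an array element with a sequence. The requested array has an inhomogeneous shape after 2 dimensions. The detected shape was (1, 2) + inhomogeneous part.
```

```bash
cat >> h.py <<'E'
from scipy.spatial.transform import Rotation as Ro
def rel(p,R):
    s=bot.read_state(); Rc=s["tcp_rot"]
    sh=Rc.T@(np.array(p)-s["position"])*1e3; rv=Ro.from_matrix(Rc.T@R).as_rotvec(degrees=True)
    print("shift",np.round(sh,1),"turn",np.round(rv,2),"dist",round(np.linalg.norm(sh)),"ang",round(np.linalg.norm(rv),1))
def toolR(R): # tool for grasp along -z of object, y = object y
    return np.stack([-R[:,2],R[:,1],R[:,0]],1)
def hook(): 
    z=np.load("hook.npz"); return z["o"],z["R"]
def info():
    s=bot.read_state(); print("t",round(s["time_s"],2),"q",np.round(s["joint_positions"],1),"p",np.round(s["position"],4),"F",np.round(s["force"],1),"M",np.round(s["moment"],2),"op",round(s["opening"],3)); return s
E
python3 - <<'E'
from h import *
o,R=hook(); info(); rel(o+R@[0,0,.163],toolR(R))
E
```

```text
t 0.35 q [-84.3  30.2  82.1   0.   67.7 -10.2] p [ 0.1714 -0.6009  0.2223] F [ 0.2 -0.3  0.1] M [-0.   -0.04 -0.04] op 1.003
shift [  30.2 -459.6 -679.7] turn [ 19.89 -30.57  -5.42] dist 821 ang 36.9
```

Emit:
play_rows([
  [[15,-230,-340],[5,-8,-1],0.6],
  [[15,-230,-340],[5,-8,-1],0.6],
  [[15,-230,-340],[10,-15,-3],0.6],
  [[15,-230,-340],[10,-15,-3],0.6],
  [[15,-230,-340],[10,-15,-3],0.6],
  [[15,-230,-340],[10,-15,-3],0.6],
  [[15,-230,-340],[10,-15,-3],0.6],
  [[15,-230,-340],[10,-15,-3],0.6],
])

```text
time_s: 1.15
position: [0.4211, -0.3034, 0.2085]
tcp_rot: [[-0.263, 0.098, -0.96], [0.002, -0.995, -0.102], [-0.965, -0.028, 0.261]]
force: [0.7, -0.7, -0.3]
opening: 0.604
```

```bash
python3 - <<'E'
from h import *
o,R=hook(); info(); rel(o+R@[0,0,.163],toolR(R))
E
```

```text
t 1.15 q [-42.1  28.9  89.3 -10.5  73.6  46. ] p [ 0.4211 -0.3034  0.2085] F [ 0.7 -0.7 -0.3] M [-0.04 -0.17 -0.  ] op 0.604
shift [ -57.1 -301.4 -304.8] turn [  9.97 -15.55  -2.42] dist 432 ang 18.6
```

Emit:
play_rows([
  [[-57,-300,-305],[10,-15.5,-2.4],0.6],
  [[-57,-300,-305],[10,-15.5,-2.4],0.6],
  [[-57,-300,-305],[10,-15.5,-2.4],0.6],
  [[-57,-300,-305],[10,-15.5,-2.4],0.6],
  [[-57,-300,-305],[10,-15.5,-2.4],0.6],
  [[-57,-300,-305],[10,-15.5,-2.4],0.6],
  [[-57,-300,-305],[10,-15.5,-2.4],0.6],
  [[-57,-300,-305],[10,-15.5,-2.4],0.6],
])

```text
time_s: 1.95
position: [0.6788, 0.0021, 0.1931]
tcp_rot: [[-0.511, -0.078, -0.856], [0.039, -0.997, 0.067], [-0.858, 0.001, 0.513]]
force: [0.6, -0.8, 0.2]
opening: 0.603
```

```bash
python3 - <<'E'
from h import *
o,R=hook(); info(); rel(o+R@[0,0,.163],toolR(R))
E
```

```text
t 1.95 q [ -8.3  51.9  48.4  -2.2 110.6  86. ] p [0.6788 0.0021 0.1931] F [ 0.6 -0.8  0.2] M [-0.02 -0.32  0.  ] op 0.603
shift [ -8.7 -26.9 -15.9] turn [-0.01 -0.03 -0.01] dist 32 ang 0.0
```

Emit:
play_rows([
  [[-9,-27,-16],[0,0,0],0.6],
  [[-9,-27,-16],[0,0,0],0.6],
  [[-9,-27,-16],[0,0,0],0.6],
])

```text
time_s: 2.25
position: [0.6979, 0.0264, 0.1919]
tcp_rot: [[-0.513, -0.076, -0.855], [0.038, -0.997, 0.066], [-0.858, 0.002, 0.514]]
force: [-1.1, -0.3, 0.0]
opening: 0.601
```

```bash
python3 - <<'E'
from h import *
o,R=hook(); info(); rel(o+R@[0,0,.163],toolR(R)); rel(o+R@[0,0,.043],toolR(R))
c=bot.capture("wrist"); 
im=c["img"].copy()
for l in [[(-14,-6,80),(14,-6,80),(14,6,80),(-14,6,80),(-14,-6,80)]]:
    q=proj(c,o+(R@(np.array(l).T/1e3)).T); cv2.polylines(im,[np.int32(q)],False,(0,0,255),1)
cv2.imwrite("pics/w1.png",im)
E
```

```text
t 2.25 q [ -6.5  53.9  44.   -1.3 113.   87.8] p [0.6979 0.0264 0.1919] F [-1.1 -0.3  0. ] M [-0.02 -0.3   0.03] op 0.601
shift [-0.9 -1.2 -0.6] turn [ 0.03  0.05 -0.08] dist 2 ang 0.1
shift [119.1  -1.4  -0.7] turn [ 0.03  0.05 -0.08] dist 119 ang 0.1
```

View pics/w1.png

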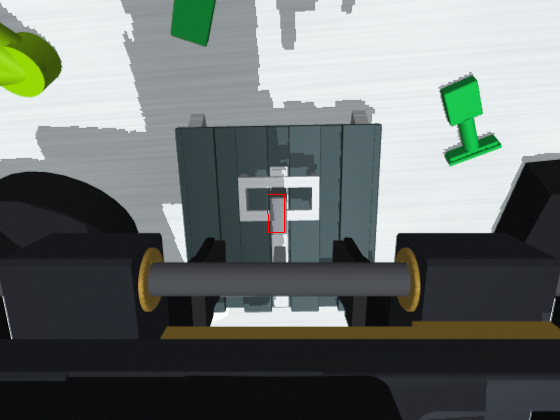

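Emit:
play_rows([
  [[40,-1,-0.5],[0,0,0],0.6],
  [[80,-1,-0.5],[0,0,0],0.6],
  [[105,-1,-0.5],[0,0,0],0.6],
  [[119,-1,-0.5],[0,0,0],0.6],
  [[119,-1,-0.5],[0,0,0],0.6],
])

```text
time_s: 2.8
position: [0.6347, 0.0298, 0.0892]
tcp_rot: [[-0.517, -0.08, -0.852], [0.041, -0.997, 0.069], [-0.855, 0.001, 0.518]]
force: [1.4, -0.8, -0.3]
opening: 0.6
```

```bash
python3 - <<'E'
from h import *
o,R=hook(); info();  rel(o+R@[0,0,.043],toolR(R))
c=bot.capture("wrist"); cv2.imwrite("pics/w2.png",c["img"]); grab("2"); crop("pics/scene_2.png",200,120,180,160,4,"pics/s2.png")
E
```

```text
t 2.8 q [-6.8 54.2 60.5 -1.2 96.5 88. ] p [0.6347 0.0298 0.0892] F [ 1.4 -0.8 -0.3] M [-0.06 -0.31 -0.  ] op 0.6
shift [-1.6 -2.6 -2.2] turn [-0.14  0.34  0.06] dist 4 ang 0.4
```

View pics/w2.png

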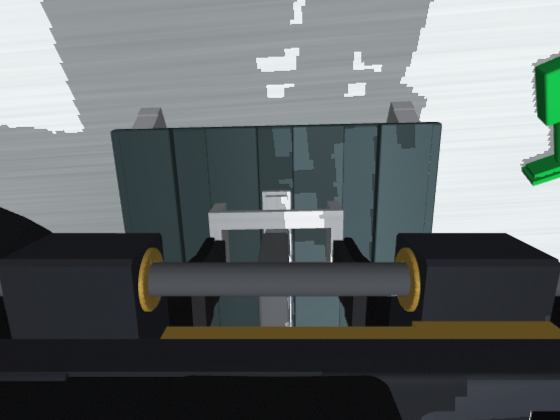

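View pics/s2.png

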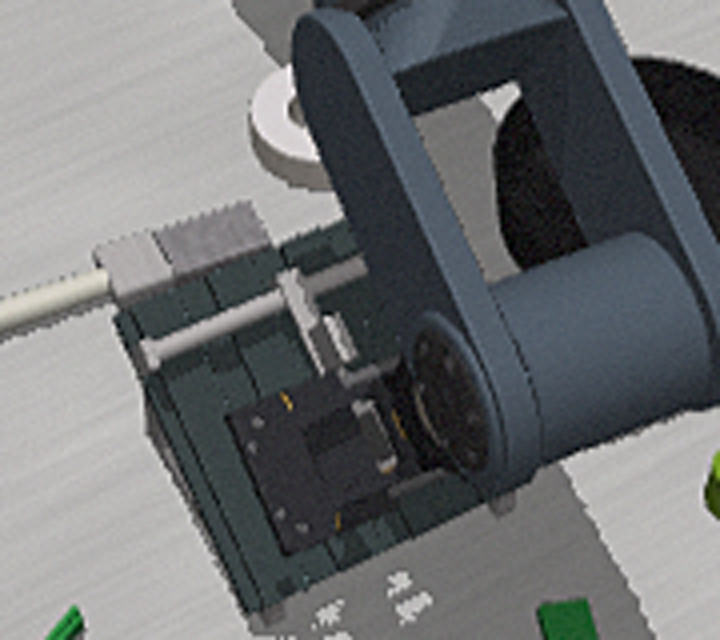

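Emit:
play_rows([
  [[-1,-1.7,-1],[0,0,0],0.6],
  [[-1,-1.7,-1],[0,0,0],0.3],
  [[-1,-1.7,-1],[0,0,0],0],
  [[-1,-1.7,-1],[0,0,0],0],
  [[-1,-1.7,-1],[0,0,0],0],
  [[-1,-1.7,-1],[0,0,0],0],
  [[-1,-1.7,-1],[0,0,0],0],
  [[-1,-1.7,-1],[0,0,0],0],
])

```text
time_s: 3.75
position: [0.6392, 0.0323, 0.0906]
tcp_rot: [[-0.512, -0.078, -0.856], [0.038, -0.997, 0.068], [-0.858, 0.002, 0.513]]
force: [-0.2, -2.3, -0.2]
opening: 0.134
```

```bash
python3 - <<'E'
from h import *
o,R=hook(); info();  rel(o+R@[0,0,.043],toolR(R))
E
```

```text
t 3.75 q [-6.5 54.3 59.9 -1.2 96.7 88.2] p [0.6392 0.0323 0.0906] F [-0.2 -2.3 -0.2] M [-0.35 -0.37  0.33] op 0.134
shift [1.8 0.2 0.8] turn [-0.04 -0.02 -0.09] dist 2 ang 0.1
```

Emit:
play_rows([
  [[-4,0,0],[0,0,0],0],
  [[-8,0,0],[0,0,0],0],
  [[-12,0,0],[0,0,0],0],
  [[-12,0,0],[0,0,0],0],
  [[-12,0,0],[0,0,0],0],
])

```text
time_s: 4.25
position: [0.6457, 0.0331, 0.1014]
tcp_rot: [[-0.511, -0.078, -0.856], [0.04, -0.997, 0.067], [-0.859, 0.0, 0.512]]
force: [-0.4, 0.2, -1.0]
opening: 0.133
```

```bash
python3 - <<'E'
from h import *
o,R=hook(); info();  rel(o+R@[0,0,.043],toolR(R))
c=bot.capture("wrist"); cv2.imwrite("pics/w3.png",c["img"])
E
```

```text
t 4.25 q [-6.5 54.1 58.4 -1.  98.3 88.1] p [0.6457 0.0331 0.1014] F [-0.4  0.2 -1. ] M [-0.02 -0.48 -0.07] op 0.133
shift [14.4  1.5  0.8] turn [ 0.   -0.06  0.04] dist 14 ang 0.1
```

View pics/w3.png

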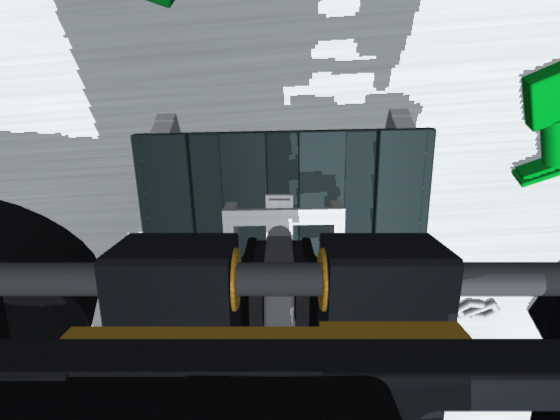

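Emit:
play_rows([
  [[0,0,0],[-8,0,0],0],
  [[0,0,0],[-16,0,0],0],
  [[0,0,0],[-24,0,0],0],
  [[0,0,0],[-32,0,0],0],
  [[0,0,0],[-40,0,0],0],
  [[0,0,0],[-45,0,0],0],
  [[0,0,0],[-45,0,0],0],
])

```text
time_s: 5.0
position: [0.6452, 0.0329, 0.1009]
tcp_rot: [[-0.512, 0.55, -0.66], [0.04, -0.753, -0.657], [-0.858, -0.363, 0.364]]
force: [0.6, 0.1, -1.1]
opening: 0.139
```

```bash
python3 - <<'E'
from h import *
o,R=hook(); info();  rel(o+R@[0,0,.055],toolR(R)@Ro.from_euler("x",-90,degrees=True).as_matrix())
E
```

```text
t 5.0 q [-6.5 54.1 58.5 -1.1 98.3 43.2] p [0.6452 0.0329 0.1009] F [ 0.6  0.1 -1.1] M [-0.03 -0.5  -0.01] op 0.139
shift [1.7 0.5 1.3] turn [-4.502e+01 -1.000e-02  2.000e-02] dist 2 ang 45.0
```

Emit:
play_rows([
  [[0,0,0],[-8,0,0],0],
  [[0,0,0],[-16,0,0],0],
  [[0,0,0],[-24,0,0],0],
  [[0,0,0],[-32,0,0],0],
  [[0,0,0],[-40,0,0],0],
  [[0,0,0],[-45.5,0,0],0],
  [[0,0,0],[-45.5,0,0],0],
])

```text
time_s: 5.7
position: [0.6453, 0.0327, 0.101]
tcp_rot: [[-0.512, 0.856, -0.072], [0.039, -0.061, -0.997], [-0.858, -0.513, -0.003]]
force: [0.9, -0.3, -2.2]
opening: 0.135
```

```bash
python3 - <<'E'
from h import *
o,R=hook(); info();p=np.load("hanger.npy"); Rh=hangerR(p[3])
rel(o+R@[0,0,.055],toolR(R)@Ro.from_euler("x",-90,degrees=True).as_matrix())
rel(p[:3]+Rh@[0,0,.055],toolR(Rh)@Ro.from_euler("x",-90,degrees=True).as_matrix())
c=bot.capture("wrist"); cv2.imwrite("pics/w4.png",c["img"])
E
```

```text
t 5.7 q [-6.5 54.1 58.5 -1.1 98.3 -2.2] p [0.6453 0.0327 0.101 ] F [ 0.9 -0.3 -2.2] M [-0.1  -0.55  0.01] op 0.135
shift [ 1.8 -0.7  1.1] turn [ 0.37 -0.01 -0.01] dist 2 ang 0.4
shift [ 1.5 -1.1  1.5] turn [-0.54 -0.5   0.88] dist 2 ang 1.1
```

View pics/w4.png

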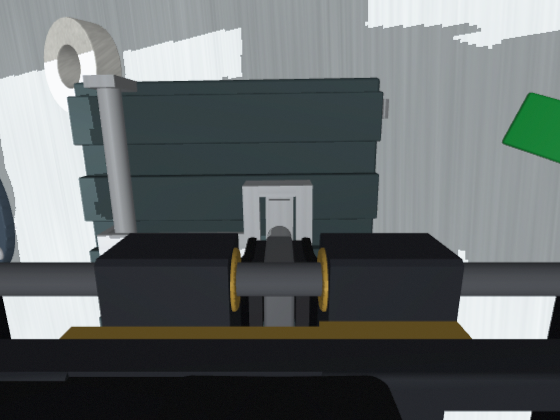

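```bash
python3 -c "
from h import *
crop('pics/w4.png',225,170,110,75,7,'pics/w4z.png')"
```

```text
(no output)
```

View pics/w4z.png

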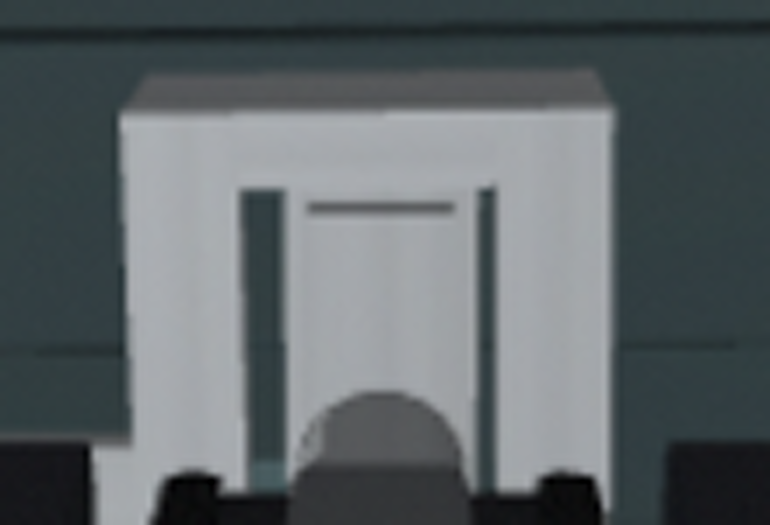

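Emit:
play_rows([
  [[0,-1.1,0.7],[0,0,0],0],
  [[0,-1.1,0.7],[0,0,0],0],
  [[-5,-1.2,0.7],[0,0,0],0],
  [[-10,-1.3,0.6],[0,0,0],0],
  [[-15,-1.4,0.6],[0,0,0],0],
  [[-15,-1.4,0.6],[0,0,0],0],
])

```text
time_s: 6.35
position: [0.6529, 0.0313, 0.1157]
tcp_rot: [[-0.509, 0.858, -0.071], [0.039, -0.059, -0.997], [-0.86, -0.511, -0.003]]
force: [0.1, 0.4, -0.8]
opening: 0.133
```

```bash
python3 - <<'E'
from h import *
info()
c=bot.capture("wrist"); cv2.imwrite("pics/w5.png",c["img"])
E
```

```text
t 6.35 q [ -6.5  53.7  56.7  -1.1 100.2  -2.4] p [0.6529 0.0313 0.1157] F [ 0.1  0.4 -0.8] M [-0.09 -0.54 -0.  ] op 0.133
```

View pics/w5.png

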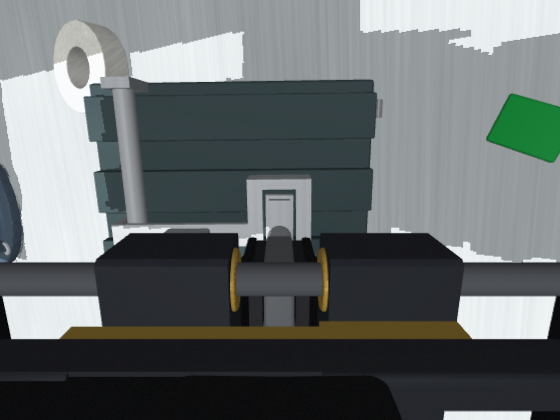

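Centred, no contact force. Draw it out.

Emit:
play_rows([
  [[-10,-0.2,0],[0,0,0],0],
  [[-20,-0.3,-0.1],[0,0,0],0],
  [[-35,-0.5,-0.2],[0,0,0],0],
  [[-60,-0.6,-0.3],[0,0,0],0],
  [[-90,-0.6,-0.3],[0,0,0],0],
  [[-90,-0.6,-0.3],[0,0,0],0],
])

```text
time_s: 7.0
position: [0.7012, 0.0277, 0.1967]
tcp_rot: [[-0.502, 0.862, -0.071], [0.038, -0.06, -0.997], [-0.864, -0.504, -0.003]]
force: [0.1, -0.1, -0.6]
opening: 0.138
```

```bash
python3 - <<'E'
from h import *
info()
c=bot.capture("wrist"); cv2.imwrite("pics/w6.png",c["img"])
Rt=np.array([[0,0,-1.],[0,-1,0],[-1,0,0]])
Rd=Rt
for a in (0,30,45,60,75,90,105,120):
    Rz=Ro.from_euler("z",a,degrees=True).as_matrix(); print(a,end=" "); rel([.53,.303,.065+.005],Rz@Rt)
E
```

```text
t 7.0 q [ -6.4  53.6  43.6  -1.1 113.   -2.5] p [0.7012 0.0277 0.1967] F [ 0.1 -0.1 -0.6] M [-0.09 -0.55  0.01] op 0.138
0 shift [ 203.5  -98.6 -262. ] turn [83.8  22.7  24.66] dist 346 ang 90.2
30 shift [ 203.5  -98.6 -262. ] turn [54.63 14.72 28.12] dist 346 ang 63.2
45 shift [ 203.5  -98.6 -262. ] turn [40.01 10.72 29.26] dist 346 ang 50.7
60 shift [ 203.5  -98.6 -262. ] turn [25.38  6.73 30.03] dist 346 ang 39.9
75 shift [ 203.5  -98.6 -262. ] turn [10.74  2.73 30.44] dist 346 ang 32.4
90 shift [ 203.5  -98.6 -262. ] turn [-3.9  -1.26 30.49] dist 346 ang 30.8
105 shift [ 203.5  -98.6 -262. ] turn [-18.55  -5.25  30.2 ] dist 346 ang 35.8
120 shift [ 203.5  -98.6 -262. ] turn [-33.18  -9.24  29.54] dist 346 ang 45.4
```

View pics/w6.png

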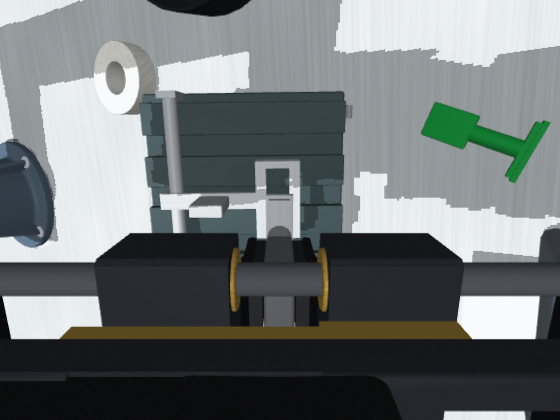

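```bash
python3 - <<'E'
from h import *
Rt=np.array([[0,0,-1.],[0,-1,0],[-1,0,0]]);Rz=Ro.from_euler("z",90,degrees=True).as_matrix();rel([.531,.303,.23],Rz@Rt)
E
```

```text
shift [  65.2 -179.  -262.6] turn [-3.9  -1.26 30.49] dist 324 ang 30.8
```

Emit:
play_rows([
  [[-30,0,-20],[0,0,0],0],
  [[65,-179,-263],[-4,-1,30.5],0],
  [[65,-179,-263],[-4,-1,30.5],0],
  [[65,-179,-263],[-4,-1,30.5],0],
  [[65,-179,-263],[-4,-1,30.5],0],
  [[65,-179,-263],[-4,-1,30.5],0],
  [[65,-179,-263],[-4,-1,30.5],0],
  [[65,-179,-263],[-4,-1,30.5],0],
])

```text
time_s: 7.85
position: [0.5239, 0.3057, 0.2282]
tcp_rot: [[-0.011, 1.0, 0.003], [0.005, 0.003, -1.0], [-1.0, -0.011, -0.005]]
force: [0.5, 0.4, -1.6]
opening: 0.141
```

```bash
python3 - <<'E'
from h import *
Rt=np.array([[0,0,-1.],[0,-1,0],[-1,0,0]]);Rz=Ro.from_euler("z",90,degrees=True).as_matrix();rel([.531,.303,.23],Rz@Rt);info()
E
```

```text
shift [-1.9  7.1  2.7] turn [ 0.18 -0.28  0.63] dist 8 ang 0.7
t 7.85 q [19.5 28.6 84.2  0.5 67.7 19.1] p [0.5239 0.3057 0.2282] F [ 0.5  0.4 -1.6] M [-0.   -0.14  0.02] op 0.141
```

Emit:
play_rows([
  [[50,5,2],[0,0,0],0],
  [[100,5,2],[0,0,0],0],
  [[135,5,2],[0,0,0],0],
  [[155,5,2],[0,0,0],0],
  [[168,5,2],[0,0,0],0],
  [[173,5,2],[0,0,0],0],
  [[173,5,2],[0,0,0],0],
  [[173,5,2],[0,0,0],0],
])

```text
time_s: 8.65
position: [0.5341, 0.3029, 0.0573]
tcp_rot: [[-0.004, 1.0, 0.0], [0.006, 0.0, -1.0], [-1.0, -0.004, -0.006]]
force: [0.8, 0.4, -1.0]
opening: 0.137
```

```bash
python3 - <<'E'
from h import *
info()
c=bot.capture("wrist"); cv2.imwrite("pics/w7.png",c["img"]); grab("7"); crop("pics/scene_7.png",250,60,200,180,4,"pics/s7.png")
E
```

```text
t 8.65 q [18.9 41.9 90.7  0.6 47.5 18.5] p [0.5341 0.3029 0.0573] F [ 0.8  0.4 -1. ] M [-0.04 -0.05 -0.  ] op 0.137
```

View pics/s7.png

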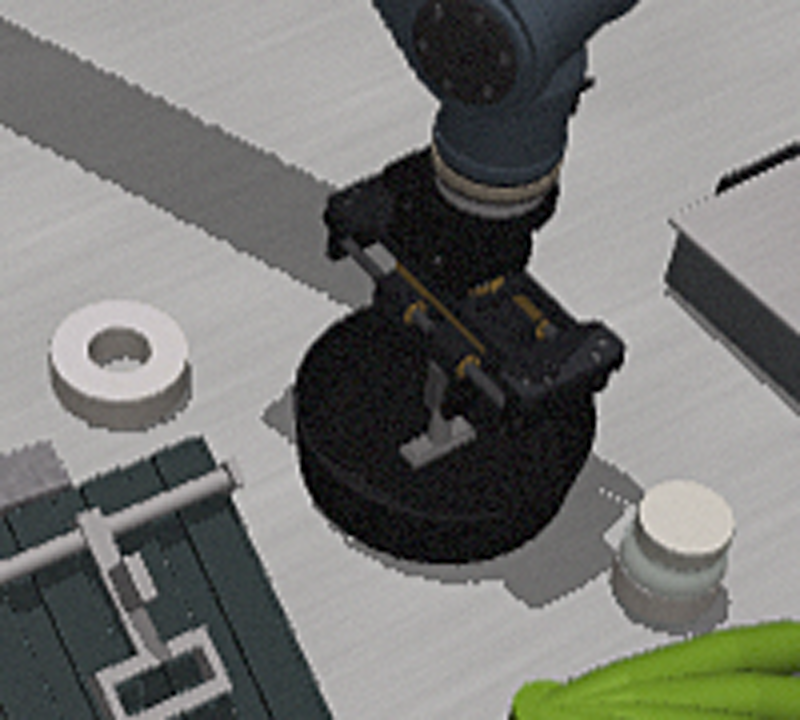

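View pics/w7.png

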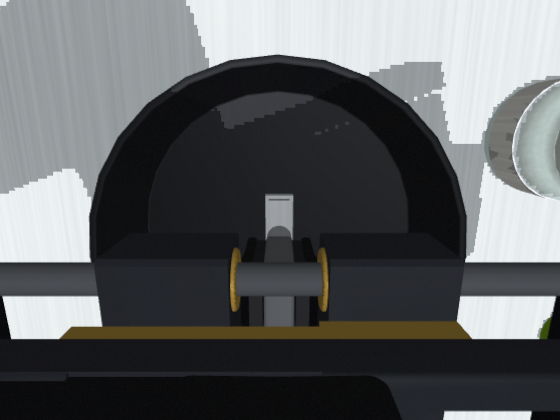

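Emit:
play_rows([
  [[4,-3,0],[0,0,0],0],
  [[8,-3,0],[0,0,0],0],
  [[8,-3,0],[0,0,0],0],
  [[8,-3,0],[0,0,0],0.25],
  [[8,-3,0],[0,0,0],0.6],
  [[8,-3,0],[0,0,0],0.6],
  [[8,-3,0],[0,0,0],0.6],
  [[8,-3,0],[0,0,0],0.6],
])

```text
time_s: 9.6
position: [0.5305, 0.3027, 0.0484]
tcp_rot: [[-0.006, 1.0, 0.0], [0.006, 0.0, -1.0], [-1.0, -0.006, -0.006]]
force: [0.0, 0.3, -0.3]
opening: 0.506
```

Emit:
play_rows([
  [[-10,0,0],[0,0,0],0.6],
  [[-30,0,0],[0,0,0],0.6],
  [[-60,0,0],[0,0,0],0.6],
  [[-100,0,0],[0,0,0],0.6],
  [[-150,0,0],[0,0,0],0.6],
  [[-180,0,0],[0,0,0],0.6],
])

```text
time_s: 10.2
position: [0.5328, 0.3022, 0.2329]
tcp_rot: [[-0.0, 1.0, 0.001], [0.008, 0.001, -1.0], [-1.0, -0.0, -0.008]]
force: [0.2, 0.4, 0.3]
opening: 0.599
```

```bash
python3 - <<'E'
from h import *
info()
c=bot.capture("wrist"); cv2.imwrite("pics/w8.png",c["img"]); grab("8"); crop("pics/scene_8.png",220,100,200,180,4,"pics/s8.png")
p=np.load("hanger.npy"); Rh=hangerR(p[3]); print(toolR(Rh))
rel(p[:3]+Rh@[.055,0,.033+.12],toolR(Rh))
E
```

```text
t 10.2 q [18.9 28.5 83.5  0.5 67.9 18.7] p [0.5328 0.3022 0.2329] F [0.2 0.4 0.3] M [-0.01 -0.16 -0.  ] op 0.599
[[-0.49910698 -0.05974003 -0.86447866]
 [ 0.02987001 -0.99821397  0.05173638]
 [-0.8660254   0.          0.5       ]]
shift [ 17.3 111.7 271.2] turn [ 91.22 -23.37 -24.1 ] dist 294 ang 97.2
```

View pics/s8.png

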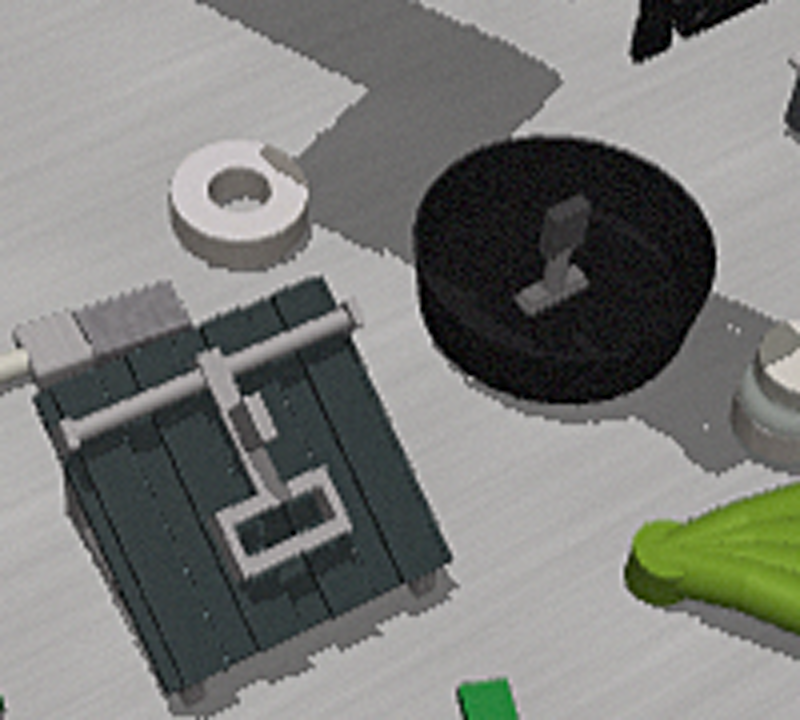

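Emit:
play_rows([
  [[0,14,34],[8.4,-2,-2.2],0.6],
  [[0,28,68],[16.7,-4.3,-4.4],0.6],
  [[0,42,102],[25,-6.4,-6.6],0.6],
  [[0,56,136],[33.4,-8.6,-8.8],0.6],
  [[0,70,170],[41.5,-10.6,-11],0.6],
  [[0,84,204],[49.5,-12.7,-13],0.6],
  [[0,98,238],[57.5,-14.7,-15.2],0.6],
  [[0,112,271],[65,-16.7,-17.2],0.6],
])

```text
time_s: 11.15
position: [0.6429, 0.0296, 0.2244]
tcp_rot: [[-0.386, 0.394, -0.834], [-0.07, -0.914, -0.399], [-0.92, -0.096, 0.381]]
force: [0.5, 1.0, -0.7]
opening: 0.604
```

```bash
cat > a.py <<'E'
from h import *
info()
p=np.load("hanger.npy"); Rh=hangerR(p[3])
for z in (.153,.033): rel(p[:3]+Rh@[.052,0,z],toolR(Rh))
E
python3 a.py
```

```text
t 11.15 q [-4.5 42.8 60.5 -5.8 99.2 61.3] p [0.6429 0.0296 0.2244] F [ 0.5  1.  -0.7] M [ 0.06 -0.28 -0.  ] op 0.604
shift [10.4  1.6 -9.5] turn [26.35 -6.1  -6.98] dist 14 ang 27.9
shift [128.8 -15.3  -0.5] turn [26.35 -6.1  -6.98] dist 130 ang 27.9
```

Emit:
play_rows([
  [[10,1.6,-9.5],[8,-2,-2],0.6],
  [[10,1.6,-9.5],[16,-3.7,-4.3],0.6],
  [[10,1.6,-9.5],[23,-5.4,-6],0.6],
  [[10,1.6,-9.5],[26.3,-6.1,-7],0.6],
  [[10,1.6,-9.5],[26.3,-6.1,-7],0.6],
  [[10,1.6,-9.5],[26.3,-6.1,-7],0.6],
])

```text
time_s: 11.75
position: [0.6476, 0.0324, 0.2119]
tcp_rot: [[-0.497, -0.052, -0.866], [0.028, -0.999, 0.044], [-0.867, -0.003, 0.498]]
force: [0.8, -0.5, -0.3]
opening: 0.601
```

```bash
python3 a.py; python3 - <<'E'
from h import *
p=np.load("hanger.npy"); R=hangerR(p[3])
c=bot.capture("wrist"); im=c["img"].copy()
for l in [[(42,-5,66),(68,-5,66),(68,5,66),(42,5,66),(42,-5,66)],[(-19,-34,28),(-19,34,28),(19,34,28),(19,-34,28),(-19,-34,28)]]:
    q=proj(c,p[:3]+(R@(np.array(l).T/1e3)).T); cv2.polylines(im,[np.int32(q)],False,(0,0,255),1)
cv2.imwrite("pics/w9.png",im)
E
```

```text
t 11.75 q [ -6.3  47.5  54.8  -1.6 107.6  86.6] p [0.6476 0.0324 0.2119] F [ 0.8 -0.5 -0.3] M [ 0.01 -0.29 -0.02] op 0.601
shift [ 0.7  1.3 -0.4] turn [ 0.44 -0.14 -0.07] dist 2 ang 0.5
shift [ 1.207e+02  1.200e+00 -1.000e-01] turn [ 0.44 -0.14 -0.07] dist 121 ang 0.5
```

View pics/w9.png

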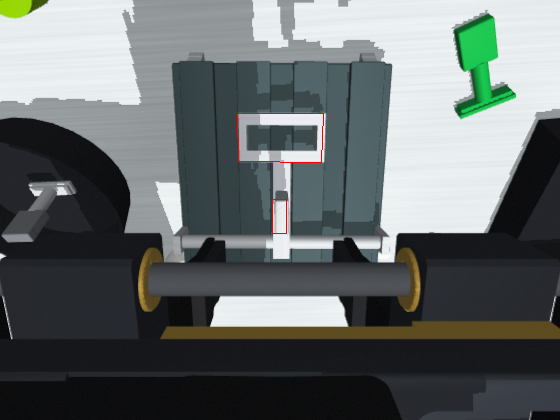

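Emit:
play_rows([
  [[40,1,0],[0.4,0,0],0.6],
  [[80,1,0],[0.4,0,0],0.6],
  [[105,1,0],[0.4,0,0],0.6],
  [[119,1,0],[0.4,0,0],0.6],
  [[120,1,0],[0.4,0,0],0.6],
  [[120,1,0],[0.4,0,0],0.6],
])

```text
time_s: 12.4
position: [0.5891, 0.0351, 0.1093]
tcp_rot: [[-0.494, -0.059, -0.867], [0.028, -0.998, 0.052], [-0.869, 0.001, 0.495]]
force: [-0.3, -0.2, -0.3]
opening: 0.595
```

```bash
python3 a.py; python3 - <<'E'
from h import *
c=bot.capture("wrist"); cv2.imwrite("pics/w10.png",c["img"])
E
```

```text
t 12.4 q [-6.6 48.8 69.7 -1.6 91.2 87.2] p [0.5891 0.0351 0.1093] F [-0.3 -0.2 -0.3] M [ 0.03 -0.26  0.02] op 0.595
shift [-117.4    0.7   -0.4] turn [ 0.02 -0.32 -0.09] dist 117 ang 0.3
shift [2.6 0.5 0.2] turn [ 0.02 -0.32 -0.09] dist 3 ang 0.3
```

View pics/w10.png

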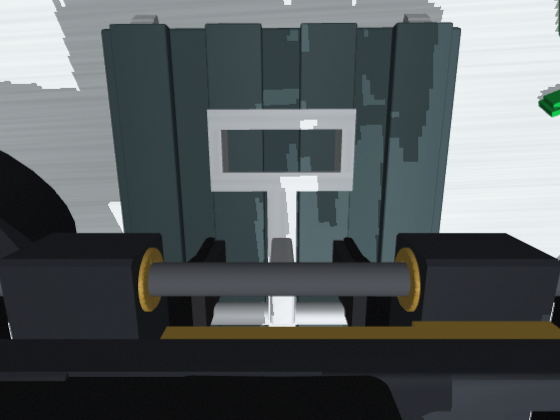

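Fin at px 270–295, finger centre ~279: shift y +1, then close.

Emit:
play_rows([
  [[1,1,0],[0,0,0],0.6],
  [[1,1,0],[0,0,0],0.3],
  [[1,1,0],[0,0,0],0],
  [[1,1,0],[0,0,0],0],
  [[1,1,0],[0,0,0],0],
  [[1,1,0],[0,0,0],0],
  [[1,1,0],[0,0,0],0],
  [[1,1,0],[0,0,0],0],
])

```text
time_s: 13.25
position: [0.5884, 0.0339, 0.1079]
tcp_rot: [[-0.495, -0.06, -0.867], [0.028, -0.998, 0.052], [-0.869, 0.001, 0.496]]
force: [-0.2, -0.4, -0.3]
opening: 0.114
```

Emit:
play_rows([
  [[-5,0,0],[0,0,0],0],
  [[-12,0,0],[0,0,0],0],
  [[-22,0,0],[0,0,0],0],
  [[-32,0,0],[0,0,0],0],
  [[-32,0,0],[0,0,0],0],
])

```text
time_s: 13.75
position: [0.6063, 0.0327, 0.1375]
tcp_rot: [[-0.491, -0.06, -0.869], [0.028, -0.998, 0.053], [-0.871, 0.002, 0.491]]
force: [0.7, -0.0, -2.6]
opening: 0.111
```

```bash
python3 a.py; python3 - <<'E'
from h import *
c=bot.capture("wrist"); cv2.imwrite("pics/w11.png",c["img"]); grab("11"); crop("pics/scene_11.png",180,100,200,180,4,"pics/s11.png")
E
```

```text
t 13.75 q [-6.6 48.  66.  -1.7 95.3 87.1] p [0.6063 0.0327 0.1375] F [ 0.7 -0.  -2.6] M [-0.03 -0.48  0.01] op 0.111
shift [-84.4  -0.8   0.3] turn [-0.04 -0.56 -0.08] dist 84 ang 0.6
shift [35.6 -1.   1.5] turn [-0.04 -0.56 -0.08] dist 36 ang 0.6
```

View pics/w11.png

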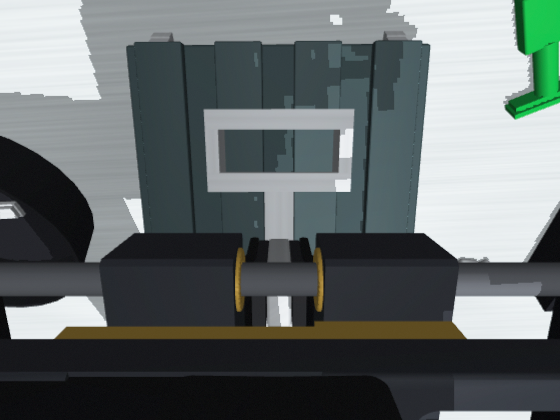

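View pics/s11.png

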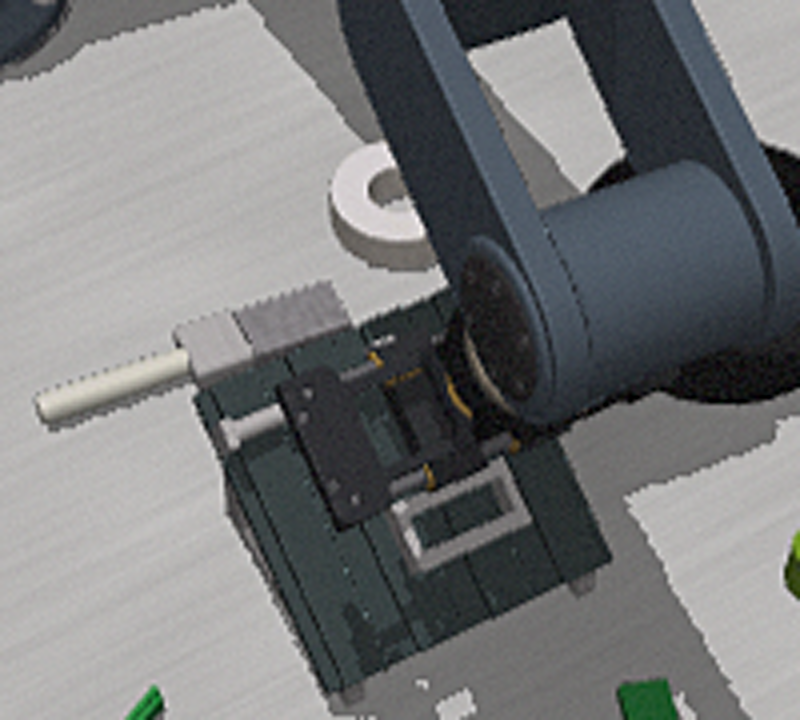

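```bash
cat > b.py <<'E'
from h import *
s=info()
Rt=np.array([[0,0,-1.],[0,-1,0],[-1,0,0]]);Rz=Ro.from_euler("z",3,degrees=True).as_matrix()
rel(s["position"]+[0.01,0,.10],s["tcp_rot"])
for z in (.23,.034): rel([.479,-.307,z],Rz@Rt)
E
python3 b.py
```

```text
t 13.9 q [-6.6 48.1 66.3 -1.7 95.3 87.1] p [0.604  0.033  0.1358] F [ 0.3 -0.  -3.6] M [ 0.01 -0.44  0.05] op 0.115
shift [-91.8  -0.5  40.9] turn [0. 0. 0.] dist 100 ang 0.0
shift [-29.6 347.  137.2] turn [-6.29 29.7   1.59] dist 374 ang 30.4
shift [140.6 346.7  40. ] turn [-6.29 29.7   1.59] dist 376 ang 30.4
```

Emit:
play_rows([
  [[-46,0,10],[0,0,0],0],
  [[-92,0,40],[0,4,0],0],
  [[-92,30,50],[-1.5,8,0.4],0],
  [[-80,75,65],[-3,14,0.8],0],
  [[-70,120,80],[-4,20,1.2],0],
  [[-60,168,95],[-5,26,1.4],0],
  [[-50,215,110],[-6.3,29.7,1.6],0],
  [[-40,260,120],[-6.3,29.7,1.6],0],
])

```text
time_s: 14.7
position: [0.5001, -0.2212, 0.2306]
tcp_rot: [[-0.002, 0.053, -0.999], [0.002, -0.999, -0.053], [-1.0, -0.002, 0.002]]
force: [1.6, 0.0, -1.9]
opening: 0.111
```

```bash
python3 b.py
```

```text
t 14.7 q [-35.6  23.7  92.7   0.   63.7  51.4] p [ 0.5001 -0.2212  0.2306] F [ 1.6  0.  -1.9] M [ 0.02  0.06 -0.03] op 0.111
shift [-100.     0.3   -9.8] turn [0. 0. 0.] dist 100 ang 0.0
shift [ 0.5 84.5 25.6] turn [0.01 0.11 0.1 ] dist 88 ang 0.2
shift [196.5  84.9  25.2] turn [0.01 0.11 0.1 ] dist 216 ang 0.2
```

Emit:
play_rows([
  [[0,45,15],[0,0,0],0],
  [[0,85,25],[0,0,0],0],
  [[0,85,25],[0,0,0],0],
  [[40,85,25],[0,0,0],0],
  [[80,85,25],[0,0,0],0],
  [[120,85,25],[0,0,0],0],
  [[120,85,25],[0,0,0],0],
])

```text
time_s: 15.4
position: [0.4796, -0.3032, 0.105]
tcp_rot: [[-0.011, 0.053, -0.999], [0.011, -0.999, -0.053], [-1.0, -0.011, 0.011]]
force: [-0.9, 1.0, -3.1]
opening: 0.113
```

```bash
python3 b.py; python3 - <<'E'
from h import *
c=bot.capture("wrist"); cv2.imwrite("pics/w12.png",c["img"]); grab("12"); crop("pics/scene_12.png",50,150,200,180,4,"pics/s12.png")
E
```

```text
t 15.4 q [-43.6  35.4  95.6  -0.   49.9  43.4] p [ 0.4796 -0.3032  0.105 ] F [-0.9  1.  -3.1] M [ 0.07  0.13 -0.02] op 0.113
shift [-100.1   -0.6   -8.9] turn [0. 0. 0.] dist 100 ang 0.0
shift [-125.     2.4    2.1] turn [0.03 0.62 0.65] dist 125 ang 0.9
shift [71.   4.6  0. ] turn [0.03 0.62 0.65] dist 71 ang 0.9
```

View pics/w12.png

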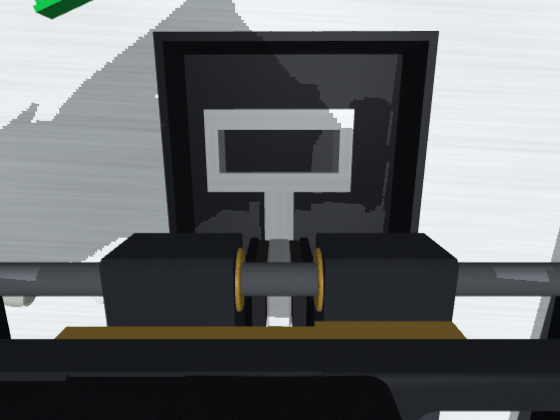

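View pics/s12.png

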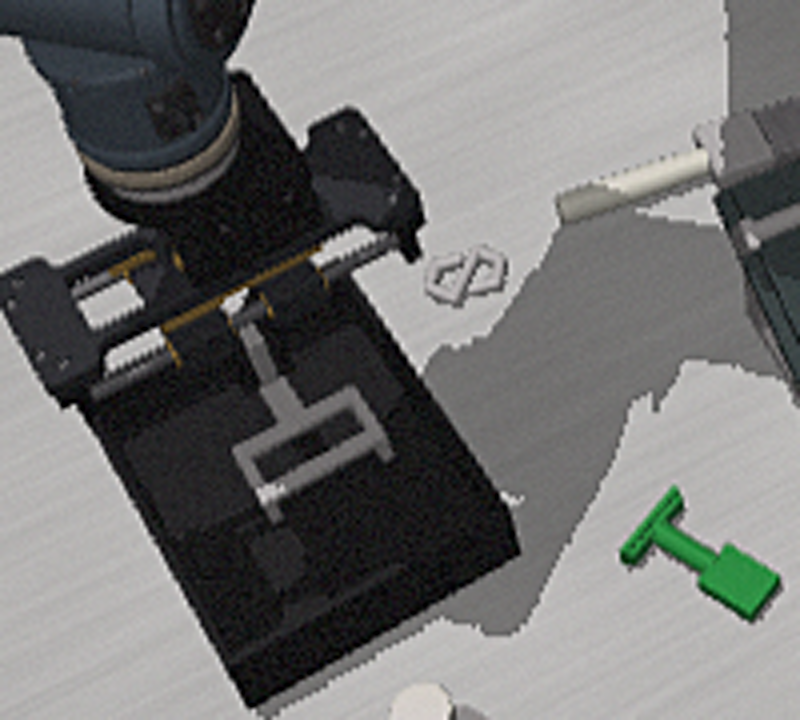

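Emit:
play_rows([
  [[25,5,-2],[0,0.5,0],0],
  [[45,5,-2],[0,0.5,0],0],
  [[60,5,-2],[0,0.5,0],0],
  [[66,5,-2],[0,0.5,0],0],
  [[70,5,-2],[0,0.5,0],0],
  [[70,5,-2],[0,0.5,0],0],
])

```text
time_s: 16.15
position: [0.487, -0.3132, 0.0416]
tcp_rot: [[0.011, 0.053, -0.999], [-0.001, -0.999, -0.053], [-1.0, 0.002, -0.01]]
force: [0.5, 0.0, -2.8]
opening: 0.111
```

```bash
python3 b.py
```

```text
t 16.15 q [-44.   41.4  96.7   0.6  41.3  42.6] p [ 0.487  -0.3132  0.0416] F [ 0.5  0.  -2.8] M [0.02 0.11 0.04] op 0.111
shift [-99.9   0.7 -11. ] turn [0. 0. 0.] dist 100 ang 0.0
shift [-188.5   -6.2    5.7] turn [ 0.02 -0.6  -0.1 ] dist 189 ang 0.6
shift [ 7.5 -6.6  7.7] turn [ 0.02 -0.6  -0.1 ] dist 13 ang 0.6
```

Emit:
play_rows([
  [[3,0,0],[0,0,0],0],
  [[6,0,0],[0,0,0],0],
  [[8,0,0],[0,0,0],0],
  [[8,0,0],[0,0,0],0],
])

```text
time_s: 16.55
position: [0.4861, -0.3124, 0.0322]
tcp_rot: [[0.008, 0.052, -0.999], [0.001, -0.999, -0.052], [-1.0, -0.0, -0.008]]
force: [0.6, -0.4, -2.2]
opening: 0.114
```

```bash
python3 b.py
```

```text
t 16.55 q [-44.   42.3  97.    0.6  40.4  42.6] p [ 0.4861 -0.3124  0.0322] F [ 0.6 -0.4 -2.2] M [0.07 0.07 0.  ] op 0.114
shift [-99.9   0.5 -10.8] turn [0. 0. 0.] dist 100 ang 0.0
shift [-197.9   -5.8    5.1] turn [ 0.01 -0.49  0.01] dist 198 ang 0.5
shift [-1.9 -5.8  6.8] turn [ 0.01 -0.49  0.01] dist 9 ang 0.5
```

Emit:
play_rows([
  [[2,0,0],[0,0,0],0],
  [[2,0,0],[0,0,0],0.2],
  [[2,0,0],[0,0,0],0.5],
  [[2,0,0],[0,0,0],0.5],
  [[2,0,0],[0,0,0],0.5],
  [[2,0,0],[0,0,0],0.5],
  [[2,0,0],[0,0,0],0.5],
])

```text
time_s: 17.25
position: [0.4863, -0.3126, 0.0305]
tcp_rot: [[0.009, 0.052, -0.999], [0.0, -0.999, -0.052], [-1.0, 0.0, -0.009]]
force: [-0.3, 0.3, 0.9]
opening: 0.486
```

Emit:
play_rows([
  [[-10,0,0],[0,0,0],0.5],
  [[-30,0,0],[0,0,0],0.5],
  [[-70,0,0],[0,0,0],0.5],
  [[-115,0,0],[0,0,0],0.5],
  [[-160,0,0],[0,0,0],0.5],
  [[-200,0,0],[0,0,0],0.5],
  [[-200,0,40],[0,0,0],0.5],
  [[-200,0,80],[0,0,0],0.5],
])

```text
time_s: 18.05
position: [0.405, -0.3176, 0.2323]
tcp_rot: [[0.012, 0.055, -0.998], [-0.004, -0.998, -0.055], [-1.0, 0.005, -0.012]]
force: [-1.4, -0.1, 0.4]
opening: 0.5
```

```bash
python3 - <<'E'
from h import *
info()
c=bot.capture("wrist"); cv2.imwrite("pics/w13.png",c["img"]); d=grab("13")
E
```

```text
t 18.05 q [-50.8  20.7  97.6   0.4  61.   35.8] p [ 0.405  -0.3176  0.2323] F [-1.4 -0.1  0.4] M [ 0.02  0.05 -0.04] op 0.5
```

View pics/w13.png

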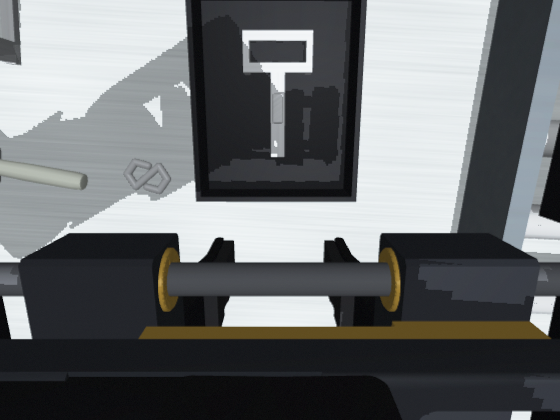

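View pics/scene_13.png

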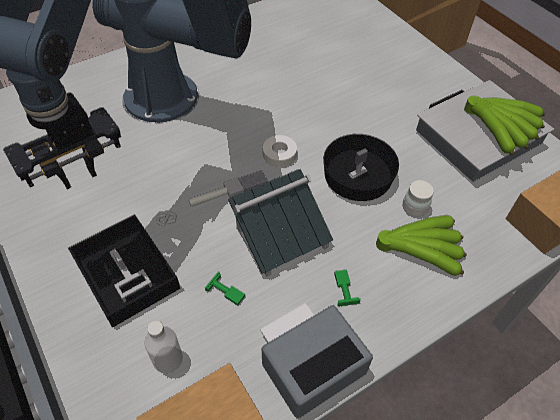

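View pics/top_13.png

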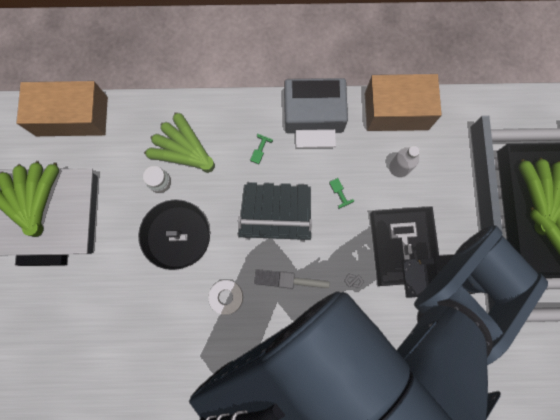

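The hanger lies flat in the tray and the hook stands in the tub. The arm is clear and the bystanders look unmoved. I'm handing in.

```bash
python3 -c "
from rig import bot
print(bot.hand_in())"
```

```text
the job is handed in; nothing more can be done
None
```

The job is done and handed in at about 18 s of the 72 s allowed; `hand_in` gives no verdict.

- **Hook:** I gripped it by its blade, lifted it about 12 mm and turned it a quarter turn. A wrist picture showed the crossbar about 1 mm off centre in the slot, so I corrected that and drew it out. The force reading then showed little more than the hook's weight. I set it upright on its crossbar near the middle of the round tub and let go, with the hanger still on its rail.
- **Hanger:** I took it by the fin, lifted it about 30 mm square to the board and off the rail, and set it down flat in the rectangular tray.
- **Last checks:** The final scene and top pictures show the hook standing in the tub and the hanger lying flat near the middle of the tray. The gripper is clear of everything. The bystanders look unmoved, which I judged by eye rather than measured. No check failed. The measured tool position often differed from the plan by 2–4 mm (about 9 mm at the tray), so I nudged the tool where the fit mattered.

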